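Level the bench shelf and hold the spirit level down

TASK

Gently pick up the yellow spirit level, lay it upright lengthwise along the black rubber strip of the little tilting shelf and let go of it, without dropping it or squeezing it hard. Then turn the shelf's orange-handled levelling foot until the bubble sits between its two black lines. Finally press down on top of the level with a light steady push of about 10 N and finish like that, still holding the level pressed to the shelf with the bubble between the lines; leave the mug, impact driver, clamp and bit dispenser where they are.

Things in the scene. Friction and masses are not known exactly. Their poses are not given: they have to be found in the camera images.
- level: Yellow torpedo spirit level with black end caps, 180 mm long (x), 24 mm wide (y), 44 mm tall (z), about 0.25 kg. Origin: centre of its underside. Starts upright on the mat (mat top 3 mm above the work surface). Delicate: the finger forces on it, both pads summed, must stay under 100 N (grip under 50 N), and its force on the shelf, shocks included, under 40 N.
- vial (a point): Point on top of the level's vial, at mid-length, 41 mm above the level's underside; axes as the level. The yellow-green vial is 12 mm thick and lies along x in a notch 84 mm long, where the yellow body is only 30 mm high. Beyond it, at x from 42 to 90 mm and from -90 to -42 mm, stand solid flat-topped blocks 44 mm high. Either end may point to the foot.
- bubble (a joint): Position (m) of the white 14 mm bubble along the level's x axis; 0 is mid-vial, stops at +-0.024. It floats to the higher end, about 3.5 mm per 0.01 rad of slope, and settles in about 1.5 s. Black lines lie 11.5 mm either side of the middle: the bubble is between them within +-0.004. It stands 2 mm above the vial.
- strip (a point): Centre of the top face of the black foam-rubber strip (44 x 220 mm, 10 mm thick, gives 1 mm per 4 N) on the shelf's tilting plywood board, 70 to 78 mm above the work surface. y runs along strip and board towards the levelling foot; z is normal to the board. The board is 94 mm wide, 365 mm long, hinged near its -y end, 130 mm from this point; its foot end starts 1 to 3.5 degrees too low.
- board: The tilting board with its strip; origin on its hinge axis, 17.5 mm below the level of the strip's top face, y along the board towards the foot. It stands in a frame on a heavy base plate of 120 x 385 mm that cannot shift. The whole frame leans a little (up to 0.5 degree either way), so the foot's own angle does not tell when the board is level.
- foot_grip (a point): Middle of the orange bar handle of the levelling foot, on its vertical axis, about 123 mm above the work surface, 180 mm from the strip's centre along the strip's y. The bar is 44 mm long (this point's x), 14 mm thick (y), 28 mm high (14 mm above and below this point); under it is a black disc 46 mm across, 10 mm thick. It turns in place, at constant height.
- foot (a joint): Turn of the levelling foot (rad), growing clockwise seen from above, stops at -1.7 and 0.9. Clockwise raises the board's foot end: 0.035 rad of slope per rad, so 1 rad moves the bubble about 12 mm towards the foot. Stiff (0.2 N m); stays where it is left.
- mug: Blue ceramic mug with pencils, 82 mm in diameter, 92 mm high (pencils to 160 mm); origin at the centre of its underside. Leave alone.
- driver: Blue and black cordless impact driver standing on its battery, about 175 x 76 x 212 mm; origin at the centre of its underside. Leave alone.
- clamp: Aluminium C-clamp lying flat, about 105 x 155 x 18 mm; origin at the centre of its underside. Leave alone.
- dispenser: Grey push-button bit dispenser, 65 x 85 x 62 mm, with a red button; origin at the centre of its underside. Leave alone.
There are look-alikes about, which are no part of the job. Of the things that look like the level, the middle-sized one is meant.

How it is judged:
By the outcome, as a careful person would: the job done as asked, in the order asked, and still so for the second after the job is handed in, while the arm keeps its last pose, push and grip.
It also fails if it takes over 56 s, if anything falls off the work surface, if the arm or the gripper's body presses on something with over 40 N, if the wrist force passes 120 N, or if a joint passes its speed limit or range.

ROBOT

A 6-joint arm with a two-finger parallel gripper is mounted at the origin on the work surface. World frame = base frame: x ahead of the robot, y to its left, z up, the work surface at z = 0. Lengths are in m, angles in degrees, forces in N, time in s.
With the tool pointing down it reaches from about 0.35 to 0.775 m from the base axis. Payload 7.3 kg.
Tool frame: the origin (TCP) lies midway between the tips of the shut fingers; the grasp point (between the pads) lies 19 mm behind it; x points along the fingers, z is the direction in which the jaws open and shut, and the axes are right-handed (so a half turn about x gives the same grasp; the last joint's range is limited). The gripper opens to 92 mm and grips with 3 to 60 N. Pads are 19 mm wide; open, the fingers measure 130 mm over their backs; the gripper's body (75 mm by 190 mm) begins 47 mm behind the grasp point.
Start: joints at [-72.88, 19.595, 87.324, -0, 73.075, -8.365], TCP at [0.226, -0.474, 0.227] pointing down, gripper open.
Joint ranges: [-145.02, 145.02], [-44.19, 115.74], [2.07, 154.8], [-57.11, 237.11], [16.16, 152.29], [-177.93, 177.93]. Speed limits (degrees/s): [147.25, 147.25, 180, 180, 180, 180].

INTERFACE

Orientations are given as a 3x3 rotation matrix whose columns are the frame's x, y, z axes.
In Python, from station import status, get_image, camera_model, close_job, models gives the robot as it stands.
- The arm moves only by the shell command python3 -m crank 'ROWS' [OPENING] [FORCE]. ROWS is JSON, one flat list of numbers, 4 for each row, row after row: the shift along the tool's x, y, z in m, then the turn about the tool's x in rad. In form: [dx, dy, dz, turn, dx, dy, dz, turn, ...]. A call has 1 to 8 rows; each row shifts and turns the pose as measured when the row begins, along the tool's axes as they then stand; what a row does not reach is not made up. A row lasts 1/8 s, in which the tool goes at most 62.5 mm and 10.7 degrees, less where a joint would pass 70% of its speed; a pose out of reach is approached as far as the arm can. A call with a gripper value outside its range is refused whole. OPENING is the opening, from 0 (shut) to 1 (fully open), set as the call begins (- or left out, the last holds). The fingers move at their own pace and stop on an object; FORCE is the grip in N (left out, the last holds). Time passes only in rows, so rows that do not move let the fingers close. It gives the time, the measured TCP pose, the force and the opening at its end, in the units of the state.
- status.get_obs(): the state, without advancing time (a new reading comes with each control period).
- get_image(name): name is "scene" or "top" or "wrist"; returns the picture (420x560x3 uint8, red, green, blue); there is no depth.
- camera_model(name): a dict with "camera_matrix" (3x3 intrinsics, pixels), "dist" ([k1, k2, p1, p2, k3] as OpenCV has them; the pictures are not rectified), "R" (3x3) and "t" (3): a world point X has camera coordinates R X + t. Camera axes: x right, y down, z forward; pixel columns grow to the right and rows downward; lengths in m; the calibration is good to about 2 mm. A picture is of the moment at which its call begins: read the wrist's pose just before it. camera_model takes no time and is no camera call; for the wrist camera it gives the pose at the moment of the call.
- close_job(): hands the job in, once; it reports no verdict.
Trained networks look in the newest picture that a camera, given by its name, has taken for a name from the list of things; names that differ only in an ending like _2 or _b are one class to them, and where a whole thing is asked for, a point or a joint stands for the part that bears it (a point fixed in the world has none). Each returns a list of dicts, best first, with "score" (0 to 1); they miss things now and then, are a little off and sometimes report something else, mostly with a low value. They report only what shows in the picture. A call takes as long as a camera call. They do not tell look-alikes from the thing itself.
- models.search_frame(name, camera): "position" ([x, y, z] in m, in the coordinates of the camera as it stood for that picture, good to about 4 mm: the middle of the surface that is visible of it).
- models.silhouettes(name, camera): "region" (420x560 bool, what is visible of it).
- models.spot_point(name, camera): "position" ([x, y, z] in m, in the coordinates of the camera as it stood for that picture, good to about 4 mm: a listed point, or the origin of a listed thing).
The state is a dict: "t": time; "joints": joint angles; "joint_velocities": joint speeds; "joint_efforts": joint torques, N m; "tcp_pos": TCP position; "tool_rot": TCP orientation; "ft_force": force on the tool from outside, world axes, zero at the start; "wrist_torque": the same for the moment, N m; "gripper_width": finger opening in m.
Only numpy, scipy, OpenCV 4.12 (cv2) and the standard library are available. Lean on these libraries where they do the work, as an engineer would, in place of code of your own. Each camera call takes 0.05 s, during which the arm holds its last target.

## Working session

There is one attempt and no reset: what is moved stays moved. The work goes in short steps, Python scripts to look and compute and a shell command to move; the robot and the scene stay as the last step left them, time stands still between calls to the robot, and variables do not carry over. Pictures are saved under pics/ and viewed, and the job is handed in when it is done.

```bash
ls; mkdir -p pics
cat > h.py <<'E'
import numpy as np, cv2
from station import status, get_image, camera_model, close_job, models
def snap(cam,fn):
    m=camera_model(cam); im=get_image(cam); cv2.imwrite('pics/'+fn,im[:,:,::-1]); return m,im
def w(m,p): return np.array(m['R']).T@(np.array(p)-np.array(m['t']))
def proj(m,X):
    p,_=cv2.projectPoints(np.float64(X).reshape(-1,3),cv2.Rodrigues(np.array(m['R']))[0],np.float64(m['t']),np.float64(m['camera_matrix']),np.float64(m['dist']));return p[:,0]
def atz(m,uv,z):
    q=cv2.undistortPoints(np.float64(uv).reshape(-1,1,2),np.float64(m['camera_matrix']),np.float64(m['dist']))[:,0]
    R=np.array(m['R']);C=-R.T@np.array(m['t']);d=np.c_[q,np.ones(len(q))]@R
    return C+d*((z-C[2])/d[:,2])[:,None]
E
python3 - <<'E'
from h import *
np.set_printoptions(precision=4,suppress=True)
o=status.get_obs()
for k in o: print(k,np.array(o[k]))
for c in ['top','scene']:
    m,im=snap(c,c+'0.png')
    print(c,-np.array(m['R']).T@np.array(m['t']))
    for n in ['level','vial','strip','foot_grip','mug','driver','clamp','dispenser']:
        for r in models.spot_point(n,c)[:4]: print(n,round(r['score'],2),w(m,r['position']))
E
```

```text
pics
t 0.0
joints [-72.8811  19.635   87.3759  -0.0013  73.0744  -8.3645]
joint_velocities [ 0.0174  0.0717 -0.1136  0.0464  0.0471 -0.0105]
joint_efforts [ -0.0007 -43.1248 -24.4219   0.0715   0.0558  -0.0001]
tcp_pos [ 0.2258 -0.4735  0.2261]
tool_rot [[-0.0005  0.9027  0.4303]
 [ 0.0014  0.4303 -0.9027]
 [-1.      0.0002 -0.0015]]
ft_force [-0.8022  0.8378  0.7197]
wrist_torque [-0.0308 -0.049  -0.0127]
gripper_width 0.09210589996168227
top [ 0.4674 -0.1041  1.5641]
level 0.92 [ 0.4344 -0.348   0.0017]
level 0.86 [ 0.4425 -0.6993  0.0016]
level 0.72 [ 0.486  -0.2167  0.0064]
level 0.5 [ 0.438  -0.3482  0.0452]
vial 0.93 [ 0.4336 -0.3472  0.0459]
vial 0.7 [ 0.4449 -0.697   0.0502]
vial 0.53 [ 0.485  -0.2152  0.0349]
strip 0.77 [0.5525 0.0861 0.0684]
foot_grip 0.55 [0.5385 0.2591 0.1263]
mug 0.73 [ 0.6398 -0.4268  0.0008]
driver 0.95 [0.5744 0.4313 0.0002]
clamp 0.68 [0.7815 0.0529 0.0031]
dispenser 0.96 [ 0.7238 -0.2407  0.0052]
scene [ 1.3535 -0.1175  1.3988]
level 0.79 [ 0.4438 -0.7004  0.0022]
level 0.68 [ 0.4366 -0.3507  0.0038]
level 0.54 [ 0.4856 -0.2189  0.0044]
vial 0.86 [ 0.4863 -0.2151  0.0347]
vial 0.72 [ 0.4312 -0.3473  0.0434]
vial 0.61 [ 0.4427 -0.6978  0.0546]
strip 0.57 [0.5514 0.0886 0.0735]
foot_grip 0.49 [0.5356 0.2604 0.1205]
mug 0.83 [ 0.6456 -0.4333 -0.0003]
driver 0.97 [0.5672 0.4358 0.0038]
clamp 0.6 [0.7846 0.0573 0.0035]
dispenser 0.56 [ 0.7232 -0.2383 -0.0002]
```

View pics/top0.png

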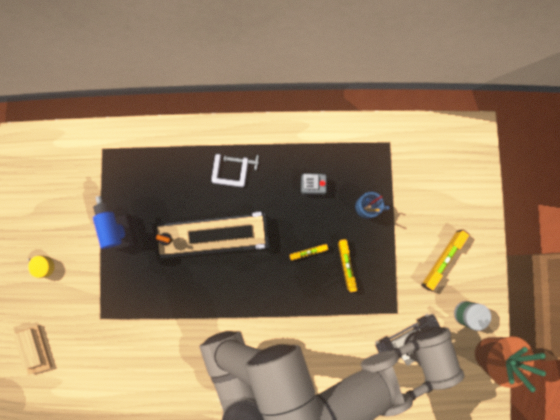

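View pics/scene0.png

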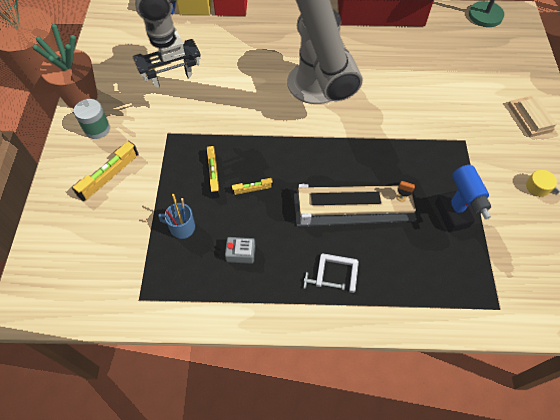

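Run:
```python
from h import *
np.set_printoptions(precision=4,suppress=True)
# use the pictures already taken
m=camera_model('top')
im=cv2.imread('pics/top0.png')[:,:,::-1]
for i,(n) in enumerate(['level','strip','foot_grip']):
    for r in models.silhouettes(n,'top')[:4]:
        g=r['region'].astype(np.uint8); ys,xs=np.nonzero(g)
        rect=cv2.minAreaRect(np.c_[xs,ys].astype(np.float32))
        z={'level':.047,'strip':.074,'foot_grip':.137}[n]
        b=atz(m,cv2.boxPoints(rect),z)
        L=[np.linalg.norm(b[0]-b[1]),np.linalg.norm(b[1]-b[2])]
        e=(b[1]-b[0]) if L[0]>L[1] else b[2]-b[1]
        print(n,round(r['score'],2),len(xs),rect[0],'c',b.mean(0),'L',L,'yaw',np.degrees(np.arctan2(e[1],e[0])))
cv2.imwrite('pics/topc.png',cv2.resize(im[130:290,60:460,::-1],None,fx=2,fy=2,interpolation=cv2.INTER_CUBIC))
```

```text
level 0.89 843 (445.39898681640625, 259.43353271484375) c [ 0.4458 -0.6968  0.047 ] L [np.float64(0.2502145635906235), np.float64(0.048973527182373425)] yaw -36.82065294494394
level 0.72 401 (347.05609130859375, 265.09515380859375) c [ 0.436  -0.3469  0.047 ] L [np.float64(0.02937688969578734), np.float64(0.1836317663110572)] yaw -169.64520934963033
level 0.68 213 (307.74530029296875, 251.35848999023438) c [ 0.4862 -0.2129  0.047 ] L [np.float64(0.13284605672002567), np.float64(0.01980112657794972)] yaw -75.45015749274953
strip 0.68 833 (220.3168487548828, 233.16830444335938) c [0.5536 0.0833 0.074 ] L [np.float64(0.21683728645434538), np.float64(0.04514832032103535)] yaw -85.49309774102095
foot_grip 0.69 148 (164.0, 239.0) c [0.5347 0.2594 0.137 ] L [np.float64(0.04624086717975447), np.float64(0.038983140677005534)] yaw -91.1163519366039
```

The middle-sized level (180 mm) is at top pixel (347,265), with its centre near (0.436, -0.348) and a yaw of about 10.4°. The strip is at (220,233) and the orange handle at (164,239). I'll move above the level and take a wrist picture.

```bash
python3 -m crank '[0,0.05,-0.0046,0,0,0.05,-0.0046,0,0,0.05,-0.0046,0,0,0.05,-0.0046,0,0.0,0.044,-0.0046,0,0.02,0,0,0.132,0.02,0,0,0.132,0,0,0,0]' 1 12
python3 - <<'E'
from h import *
np.set_printoptions(precision=4,suppress=True)
m,im=snap('wrist','w1.png'); o=status.get_obs()
print(o['t'],o['tcp_pos'],o['tool_rot'],o['joints'])
for r in models.spot_point('level','wrist')[:3]: print(r['score'],w(m,r['position']))
for r in models.silhouettes('level','wrist')[:2]:
    g=r['region'].astype(np.uint8); ys,xs=np.nonzero(g)
    c=cv2.boxPoints(cv2.minAreaRect(np.c_[xs,ys].astype(np.float32)));b=atz(m,c,.047)
    print(c,b,b.mean(0))
E
```

```text
t: 2.05
tcp_pos: [0.4436, -0.3451, 0.1859]
tool_rot: [[0.001, 0.985, 0.172], [-0.002, 0.172, -0.985], [-1.0, 0.001, 0.002]]
ft_force: [-1.1, -0.6, -0.0]
gripper_width: 0.092
2.1 [ 0.4439 -0.3456  0.1869] [[ 0.0028  0.9848  0.1735]
 [-0.0035  0.1735 -0.9848]
 [-1.      0.0021  0.0039]] [-45.6908  25.2896  85.0528  -0.0268  69.4052  34.3263]
0.8 [ 0.4381 -0.349  -0.0012]
0.61 [ 0.4858 -0.2136  0.007 ]
[[ 65.6803 121.4836]
 [222.7459 107.2049]
 [224.6721 128.3934]
 [ 67.6066 142.6721]] [[ 0.4782 -0.1553  0.047 ]
 [ 0.512  -0.286   0.047 ]
 [ 0.4951 -0.2899  0.047 ]
 [ 0.4605 -0.1573  0.047 ]] [ 0.4864 -0.2221  0.047 ]
[[268. 101.]
 [296. 101.]
 [296. 277.]
 [268. 277.]] [[ 0.5234 -0.3224  0.047 ]
 [ 0.5274 -0.3453  0.047 ]
 [ 0.37   -0.375   0.047 ]
 [ 0.3654 -0.3487  0.047 ]] [ 0.4465 -0.3479  0.047 ]
```

View pics/w1.png

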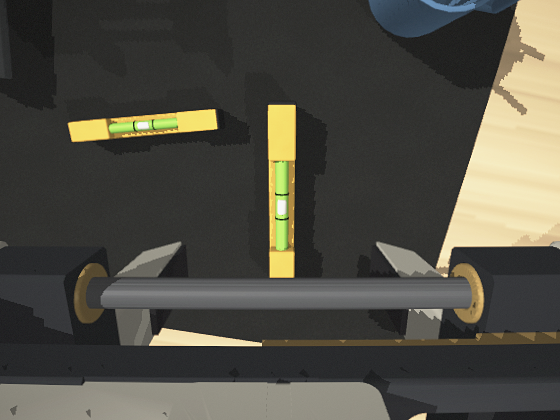

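Run:
```python
from h import *
np.set_printoptions(precision=4,suppress=True)
m=camera_model('wrist')
print(atz(m,[[281.5,207]],.044),atz(m,[[281.5,132]],.047),atz(m,[[281.5,160]],.047),atz(m,[[281.5,250]],.047),atz(m,[[281.5,104]],.047))
for r in models.spot_point('vial','wrist')[:3]: print(r['score'],w(m,r['position']))
```

```text
[[ 0.4352 -0.3514  0.044 ]] [[ 0.5014 -0.3396  0.047 ]] [[ 0.4778 -0.3438  0.047 ]] [[ 0.395  -0.3585  0.047 ]] [[ 0.5241 -0.3355  0.047 ]]
0.92 [ 0.4845 -0.2158  0.0384]
0.79 [ 0.4363 -0.3511  0.0456]
```

The wrist picture shows our level vertical at column 281, with its notch on rows 160–250 and the vial middle at (281,207). The short look-alike is at (143,126). The centre works out at (0.436, -0.351), so I'm descending.

```bash
python3 -m crank '[0.02,-0.0044,0.002,0,0.04,-0.0044,0.002,0,0.04,0,0,0,0.03,0,0,0,0.015,0,0,0,0,0,0,0]'
python3 - <<'E'
from h import *
o=status.get_obs();print(np.round(o['tcp_pos'],4),np.round(o['tool_rot'],4).tolist(),o['ft_force'])
m,im=snap('wrist','w2.png')
E
```

```text
t: 3.0
tcp_pos: [0.4395, -0.3581, 0.0459]
tool_rot: [[0.014, 0.984, 0.177], [-0.015, 0.177, -0.984], [-1.0, 0.011, 0.018]]
ft_force: [1.1, -0.2, 0.7]
gripper_width: 0.0917
[ 0.4395 -0.3581  0.0459] [[0.014, 0.9841, 0.1772], [-0.0154, 0.1774, -0.984], [-0.9998, 0.011, 0.0176]] [ 1.07355985 -0.20070477  0.66408166]
```

View pics/w2.png

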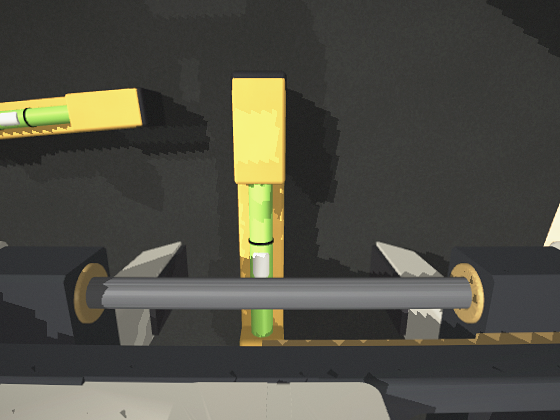

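```bash
python3 -m crank '[0,-0.001,-0.004,0,0,-0.001,-0.004,0,0.01,0,0,0,0.01,0,0,0,0,0,0,0,0,0,0,0]'
python3 - <<'E'
from h import *
o=status.get_obs();print(np.round(o['tcp_pos'],4),np.round(o['tool_rot'],4).tolist(),o['ft_force'])
E
```

```text
t: 3.8
tcp_pos: [0.4379, -0.3521, 0.0282]
tool_rot: [[0.019, 0.984, 0.178], [-0.02, 0.178, -0.984], [-1.0, 0.015, 0.023]]
ft_force: [-0.2, 0.4, -0.8]
gripper_width: 0.0919
[ 0.4379 -0.3521  0.0282] [[0.0187, 0.9839, 0.1777], [-0.0204, 0.1781, -0.9838], [-0.9996, 0.0148, 0.0234]] [-0.16964668  0.40908404 -0.761096  ]
```

```bash
python3 -m crank '[0,0,0,0,0,0,0,0,0,0,0,0,0,0,0,0]'
python3 - <<'E'
from h import *
o=status.get_obs();print(np.round(o['tcp_pos'],4),np.round(o['tool_rot'],4).tolist(),o['ft_force'])
E
```

```text
t: 4.3
tcp_pos: [0.4382, -0.3524, 0.0286]
tool_rot: [[0.019, 0.984, 0.178], [-0.021, 0.178, -0.984], [-1.0, 0.015, 0.024]]
ft_force: [0.6, -0.1, -0.3]
gripper_width: 0.0921
[ 0.4382 -0.3524  0.0286] [[0.0193, 0.9839, 0.1776], [-0.021, 0.178, -0.9838], [-0.9996, 0.0152, 0.0241]] [ 0.5955932  -0.06584499 -0.34409845]
```

```bash
python3 -m crank '[0.01,-0.001,-0.001,0,0.009,-0.001,-0.001,0,0,0,0,0]'; python3 -m crank '[0,0,0,0,0,0,0,0,0,0,0,0,0,0,0,0,0,0,0,0,0,0,0,0]' 0.2 12
python3 - <<'E'
from h import *
o=status.get_obs();print(np.round(o['tcp_pos'],4),np.round(o['tool_rot'],4).tolist(),o['ft_force'],o['gripper_width'])
E
```

```text
t: 4.68
tcp_pos: [0.4358, -0.3508, 0.0078]
tool_rot: [[0.019, 0.984, 0.178], [-0.02, 0.178, -0.984], [-1.0, 0.015, 0.023]]
ft_force: [0.5, -0.5, -0.4]
gripper_width: 0.0917
t: 5.42
tcp_pos: [0.4362, -0.3512, 0.0083]
tool_rot: [[0.019, 0.984, 0.178], [-0.021, 0.178, -0.984], [-1.0, 0.015, 0.024]]
ft_force: [0.5, 0.5, -1.0]
gripper_width: 0.0364
[ 0.4362 -0.3512  0.0083] [[0.0195, 0.9839, 0.1777], [-0.0212, 0.1781, -0.9838], [-0.9996, 0.0154, 0.0243]] [ 0.45061193  0.52604134 -0.98805883] 0.03641057458590847
```

```bash
python3 -m crank '[0,0,0,0,0,0,0,0,0,0,0,0,0,0,0,0,0,0,0,0]' 0.1 12
python3 - <<'E'
from h import *
o=status.get_obs();print(np.round(o['tcp_pos'],4),np.round(o['tool_rot'],4).tolist(),o['ft_force'],o['gripper_width'])
E
```

```text
t: 6.05
tcp_pos: [0.4361, -0.3509, 0.0083]
tool_rot: [[0.019, 0.984, 0.178], [-0.021, 0.178, -0.984], [-1.0, 0.015, 0.024]]
ft_force: [-1.1, 0.9, 0.1]
gripper_width: 0.0242
[ 0.4361 -0.3509  0.0083] [[0.0192, 0.9839, 0.1775], [-0.0208, 0.1779, -0.9838], [-0.9996, 0.0152, 0.0239]] [-1.11907315  0.87173819  0.0549103 ] 0.02421042406628248
```

```bash
python3 -m crank '[-0.01,0,0,0,-0.02,0,0,0,-0.03,0,0,0,-0.03,0,0,0,-0.03,0,0,0,-0.02,0,0,0,-0.01,0,0,0,0,0,0,0]' 0.1 15
python3 - <<'E'
from h import *
o=status.get_obs();print(np.round(o['tcp_pos'],4),np.round(o['tool_rot'],4).tolist(),o['ft_force'],o['gripper_width'],o['joints'])
E
```

```text
t: 7.05
tcp_pos: [0.4318, -0.3468, 0.1642]
tool_rot: [[0.017, 0.984, 0.178], [-0.019, 0.178, -0.984], [-1.0, 0.013, 0.022]]
ft_force: [-0.2, -0.2, -2.7]
gripper_width: 0.0241
[ 0.4318 -0.3468  0.1642] [[0.0168, 0.9839, 0.1778], [-0.019, 0.1781, -0.9838], [-0.9997, 0.0131, 0.0217]] [-0.21975815 -0.20742792 -2.74972909] 0.024091091472029046 [-4.66689840e+01  2.50346167e+01  8.94089885e+01 -5.38285738e-02
  6.41032893e+01  3.31007412e+01]
```

```bash
python3 -m crank '[0,0.008,-0.016,0,0,0.015,-0.03,0,0,0.018,-0.038,0,0,0.018,-0.038,0,0,0.018,-0.038,0,0,0.018,-0.038,0,0,0.018,-0.038,0,0,0.018,-0.038,0]'; python3 -m crank '[0,0.018,-0.038,0,0,0.018,-0.038,0,0,0.012,-0.02,-0.06,0,0.008,-0.01,-0.12,0,0,0,-0.18,0,0,0,-0.18,0,0,0,-0.18,0,0,0,-0.18]'
python3 - <<'E'
from h import *
o=status.get_obs();print(np.round(o['tcp_pos'],4),np.round(o['tool_rot'],4).tolist(),o['ft_force'],o['gripper_width'],o['joints'])
E
```

```text
t: 8.05
tcp_pos: [0.5096, -0.0377, 0.1524]
tool_rot: [[0.003, 0.985, 0.174], [-0.009, 0.174, -0.985], [-1.0, 0.002, 0.01]]
ft_force: [0.5, 0.0, -2.4]
gripper_width: 0.0239
t: 9.05
tcp_pos: [0.5367, 0.0939, 0.1417]
tool_rot: [[-0.017, 0.441, 0.897], [-0.007, 0.897, -0.441], [-1.0, -0.013, -0.012]]
ft_force: [0.7, 0.3, -2.4]
gripper_width: 0.0239
[0.5367 0.0939 0.1417] [[-0.0167, 0.4409, 0.8974], [-0.0067, 0.8975, -0.441], [-0.9998, -0.0134, -0.0121]] [ 0.68838555  0.33138936 -2.37647365] 0.02394384627779193 [ 2.07029197 26.85834077 90.3271218  -0.38698506 63.7864234  28.41058063]
```

```bash
python3 -m crank '[0,0,0,-0.18,0,0,0,-0.18,0,0,0,-0.14,0,0,0,-0.05,0,0,0,0]'
python3 - <<'E'
from h import *
np.set_printoptions(precision=4,suppress=True)
o=status.get_obs();print(np.round(o['tcp_pos'],4),np.round(o['tool_rot'],4).tolist(),o['ft_force'],o['gripper_width'],o['joints'])
m,im=snap('wrist','w3.png'); 
for n in ['strip','foot_grip','vial']:
    for r in models.spot_point(n,'wrist')[:2]: print(n,r['score'],w(m,r['position']))
m,im=snap('top','top3.png')
cv2.imwrite('pics/top3c.png',cv2.resize(im[180:300,100:340,::-1],None,fx=3,fy=3,interpolation=cv2.INTER_CUBIC))
for n in ['strip','foot_grip','vial']:
    for r in models.spot_point(n,'top')[:3]: print(n,r['score'],w(m,r['position']))
E
```

```text
t: 9.68
tcp_pos: [0.5303, 0.0991, 0.1359]
tool_rot: [[-0.029, -0.116, 0.993], [-0.006, 0.993, 0.116], [-1.0, -0.003, -0.03]]
ft_force: [-1.0, 1.1, -2.7]
gripper_width: 0.0236
[0.5303 0.0991 0.1359] [[-0.0295, -0.116, 0.9928], [-0.006, 0.9932, 0.1159], [-0.9995, -0.0025, -0.03]] [-0.9568  1.0932 -2.7   ] 0.02362720979281417 [ 2.6027 27.103  90.9732 -0.2976 63.6275 -3.919 ]
strip 0.83 [0.5515 0.0809 0.066 ]
vial 0.88 [0.5325 0.0969 0.1733]
strip 0.75 [0.5479 0.0882 0.0725]
strip 0.16 [0.5717 0.4326 0.0009]
foot_grip 0.64 [0.5389 0.2598 0.1248]
vial 0.81 [ 0.4426 -0.6996  0.0525]
vial 0.66 [ 0.4854 -0.2172  0.0341]
vial 0.43 [0.5304 0.1021 0.1752]
```

View pics/w3.png

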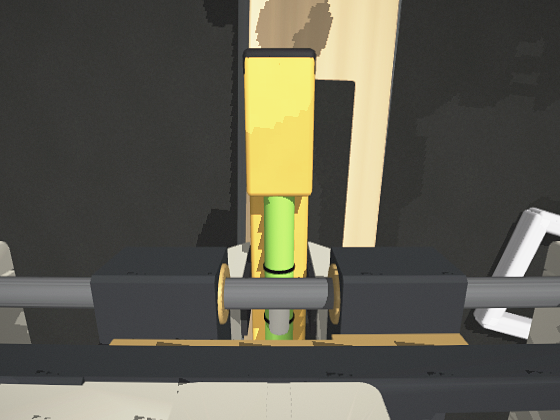

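View pics/top3c.png

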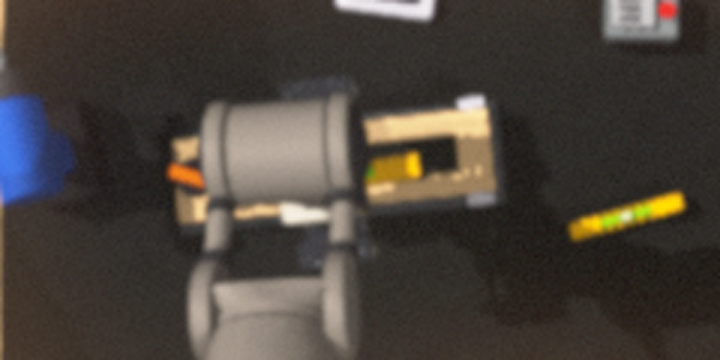

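Run:
```python
from h import *
np.set_printoptions(precision=4,suppress=True)
im=cv2.imread('pics/w3.png'); g=cv2.cvtColor(im,cv2.COLOR_BGR2GRAY).astype(float)
m=camera_model('wrist')
for r in [85,100,130,160,190,220,240]:
    d=np.diff(g[r,320:420]); i=np.argmax(d)+320; j=np.argmin(d)+320
    S=[74,72][0]
    print(r,i,j,atz(m,[[i+.5,r]],.07)[0],atz(m,[[j+.5,r]],.060)[0])
for c in [320,330,340,350]:
    d=np.diff(g[60:110,c]); print(c,np.argmin(d)+60, atz(m,[[c,np.argmin(d)+60.5]],.068)[0])
```

```text
85 354 390 [0.5653 0.1923 0.07  ] [0.5901 0.1961 0.06  ]
100 353 388 [0.5662 0.1834 0.07  ] [0.5907 0.1868 0.06  ]
130 351 386 [0.5681 0.1651 0.07  ] [0.5931 0.1677 0.06  ]
160 348 383 [0.5694 0.146  0.07  ] [0.595  0.1478 0.06  ]
190 346 380 [0.5714 0.126  0.07  ] [0.5969 0.127  0.06  ]
220 344 377 [0.5736 0.1051 0.07  ] [0.5991 0.1051 0.06  ]
240 342 375 [0.5746 0.0905 0.07  ] [0.6005 0.09   0.06  ]
320 79 [0.5438 0.1932 0.068 ]
330 79 [0.55  0.194 0.068]
340 80 [0.5563 0.1941 0.068 ]
350 80 [0.5625 0.1948 0.068 ]
```

```bash
python3 -m crank '[0,-0.006,0.007,0.01,0,-0.006,0.007,0.01,0,-0.006,0.007,0,0.01,0,0,0,0.01,0,0,0,0,0,0,0]'
python3 - <<'E'
from h import *
np.set_printoptions(precision=4,suppress=True)
o=status.get_obs();print(np.round(o['tcp_pos'],4),np.round(o['tool_rot'],4).tolist(),o['ft_force'],o['gripper_width'])
m,im=snap('wrist','w4.png'); m,im=snap('scene','s4.png')
cv2.imwrite('pics/s4c.png',cv2.resize(im[150:260,270:470,::-1],None,fx=4,fy=4,interpolation=cv2.INTER_CUBIC))
E
```

```text
t: 10.82
tcp_pos: [0.5552, 0.0806, 0.1143]
tool_rot: [[-0.028, -0.093, 0.995], [-0.006, 0.996, 0.092], [-1.0, -0.003, -0.029]]
ft_force: [-0.3, 0.2, -2.7]
gripper_width: 0.0236
[0.5552 0.0806 0.1143] [[-0.0281, -0.0926, 0.9953], [-0.0061, 0.9957, 0.0925], [-0.9996, -0.0034, -0.0285]] [-0.2672  0.221  -2.6823] 0.023630768939064923
```

View pics/w4.png

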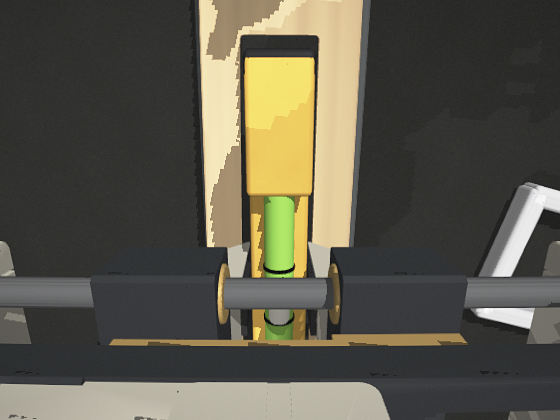

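View pics/s4c.png

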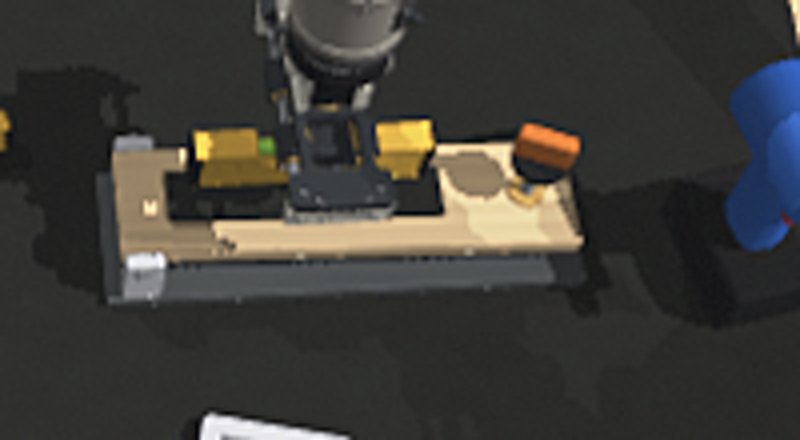

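The level (columns 245–314) sits over the strip (242–318) and lines up with it. I'm lowering in small steps and watching the force.

```bash
python3 -m crank '[0.01,0.0015,-0.001,0,0.008,0.0015,-0.001,0,0.004,0,0,0,0.002,0,0,0,0,0,0,0]'
```

```text
t: 11.55
tcp_pos: [0.5527, 0.0839, 0.09]
tool_rot: [[-0.026, -0.093, 0.995], [-0.006, 0.996, 0.093], [-1.0, -0.004, -0.026]]
ft_force: [0.3, 0.4, -1.4]
gripper_width: 0.0238
```

```bash
python3 -m crank '[0.002,0,0,0,0.002,0,0,0,0,0,0,0]'; python3 -m crank '[0.002,0,0,0,0,0,0,0]'
```

```text
t: 11.92
tcp_pos: [0.5529, 0.0838, 0.0861]
tool_rot: [[-0.025, -0.093, 0.995], [-0.006, 0.996, 0.093], [-1.0, -0.004, -0.025]]
ft_force: [0.1, 0.5, -2.0]
gripper_width: 0.0234
t: 12.18
tcp_pos: [0.553, 0.0838, 0.0841]
tool_rot: [[-0.025, -0.093, 0.995], [-0.006, 0.996, 0.093], [-1.0, -0.004, -0.025]]
ft_force: [0.0, 0.3, -2.8]
gripper_width: 0.0241
```

```bash
python3 -m crank '[0.002,0,0,0,0,0,0,0]'; python3 -m crank '[0.0015,0,0,0,0,0,0,0]';python3 -m crank '[0.0015,0,0,0,0,0,0,0]'
```

```text
t: 12.42
tcp_pos: [0.5529, 0.0838, 0.082]
tool_rot: [[-0.025, -0.093, 0.995], [-0.006, 0.996, 0.093], [-1.0, -0.004, -0.025]]
ft_force: [-0.1, -0.5, -1.5]
gripper_width: 0.0239
t: 12.68
tcp_pos: [0.553, 0.0838, 0.0804]
tool_rot: [[-0.024, -0.093, 0.995], [-0.006, 0.996, 0.093], [-1.0, -0.004, -0.025]]
ft_force: [-0.7, -0.2, -1.5]
gripper_width: 0.024
t: 12.92
tcp_pos: [0.553, 0.0839, 0.0791]
tool_rot: [[-0.024, -0.093, 0.995], [-0.006, 0.996, 0.093], [-1.0, -0.004, -0.024]]
ft_force: [-1.6, 0.0, -0.5]
gripper_width: 0.0237
```

```bash
python3 -m crank '[0.0015,0,0,0,0,0,0,0]'; python3 -m crank '[0.001,0,0,0,0,0,0,0]'
```

```text
t: 13.18
tcp_pos: [0.5529, 0.0841, 0.0778]
tool_rot: [[-0.024, -0.093, 0.995], [-0.006, 0.996, 0.093], [-1.0, -0.003, -0.024]]
ft_force: [-0.6, 0.4, -1.1]
gripper_width: 0.0239
t: 13.42
tcp_pos: [0.5529, 0.0841, 0.077]
tool_rot: [[-0.024, -0.093, 0.995], [-0.006, 0.996, 0.093], [-1.0, -0.003, -0.024]]
ft_force: [-1.3, 0.5, 2.2]
gripper_width: 0.0238
```

```bash
python3 -m crank '[0,0,0,0,0,0,0,0]' 0.3; python3 -m crank '[0,0,0,0,0,0,0,0]' 0.5
python3 - <<'E'
from h import *
m,im=snap('wrist','w5.png'); m,im=snap('scene','s5.png')
cv2.imwrite('pics/s5c.png',cv2.resize(im[150:260,270:470,::-1],None,fx=4,fy=4,interpolation=cv2.INTER_CUBIC))
E
```

```text
t: 13.68
tcp_pos: [0.5534, 0.0839, 0.0771]
tool_rot: [[-0.023, -0.093, 0.995], [-0.006, 0.996, 0.093], [-1.0, -0.004, -0.023]]
ft_force: [0.2, 0.1, 0.3]
gripper_width: 0.0278
t: 13.92
tcp_pos: [0.5536, 0.0838, 0.0772]
tool_rot: [[-0.022, -0.093, 0.995], [-0.006, 0.996, 0.093], [-1.0, -0.004, -0.023]]
ft_force: [-0.3, 0.3, -0.3]
gripper_width: 0.0425
```

View pics/w5.png

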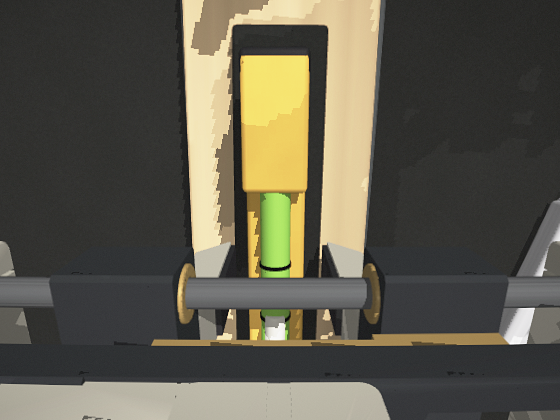

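View pics/s5c.png

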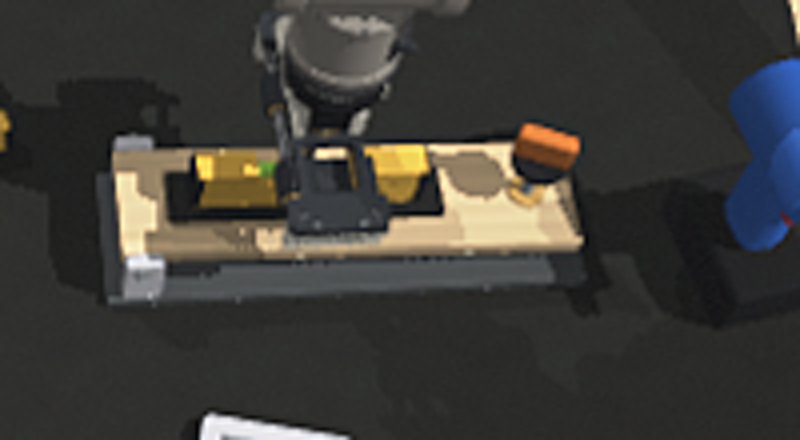

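```bash
python3 -m crank '[-0.01,0,0,0,-0.02,0,0,0,-0.03,0,0,0,-0.03,0,0,0,-0.03,0.02,0,0,-0.02,0.03,0,0,0,0.03,0,0,0,0,0,0]' 0.8
python3 - <<'E'
from h import *
np.set_printoptions(precision=4,suppress=True)
o=status.get_obs();print(np.round(o['tcp_pos'],4),np.round(o['tool_rot'],4).tolist(),o['joints'])
m,im=snap('wrist','w6.png')
for n in ['foot_grip']:
    for r in models.spot_point(n,'wrist')[:2]: print(n,r['score'],w(m,r['position']))
    for r in models.silhouettes(n,'wrist')[:1]:
        ys,xs=np.nonzero(r['region']);c=cv2.boxPoints(cv2.minAreaRect(np.c_[xs,ys].astype(np.float32)));print(c,atz(m,c,.137))
E
```

```text
t: 15.02
tcp_pos: [0.5498, 0.1661, 0.2271]
tool_rot: [[-0.017, -0.092, 0.996], [-0.005, 0.996, 0.092], [-1.0, -0.003, -0.017]]
ft_force: [-0.5, 0.5, -1.2]
gripper_width: 0.0734
[0.5498 0.1661 0.2271] [[-0.0171, -0.0919, 0.9956], [-0.0049, 0.9958, 0.0918], [-0.9998, -0.0033, -0.0175]] [ 9.228  25.4024 78.2945 -0.1206 77.3153  3.9836]
foot_grip 0.62 [0.5363 0.2643 0.1217]
[[236.4533  60.9632]
 [291.017   35.2861]
 [318.2578  93.1728]
 [263.6941 118.8499]] [[0.5094 0.2697 0.137 ]
 [0.5446 0.2889 0.137 ]
 [0.567  0.254  0.137 ]
 [0.5309 0.2334 0.137 ]]
```

View pics/w6.png

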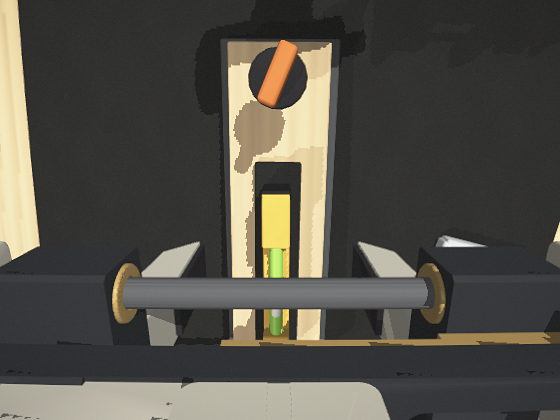

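Run:
```python
from h import *
np.set_printoptions(precision=4,suppress=True)
m=camera_model('wrist')
im=cv2.imread('pics/w6.png'); hsv=cv2.cvtColor(im,cv2.COLOR_BGR2HSV)
k=cv2.inRange(hsv,(5,150,200),(16,255,255)); k[130:]=0; k[:,:220]=0;k[:,330:]=0
ys,xs=np.nonzero(k); r=cv2.minAreaRect(np.c_[xs,ys].astype(np.float32)); c=cv2.boxPoints(r); b=atz(m,c,.137); print(len(xs),c,b)
L=[b[1]-b[0],b[2]-b[1]]; print([np.linalg.norm(l) for l in L],[np.degrees(np.arctan2(l[1],l[0])) for l in L],b.mean(0))
```

```text
1175 [[256.0681  98.2633]
 [280.6302  38.6124]
 [297.7811  45.6746]
 [273.2189 105.3254]] [[0.525  0.2445 0.137 ]
 [0.5385 0.2838 0.137 ]
 [0.5503 0.2804 0.137 ]
 [0.5372 0.2408 0.137 ]]
[np.float64(0.04155557476667124), np.float64(0.012242830180867916)] [np.float64(71.0620520643268), np.float64(-15.845154936408129)] [0.5377 0.2624 0.137 ]
```

```bash
python3 -m crank '[0,0.03,-0.001,0,0,0.03,-0.001,0,0,0.025,-0.001,0,0,0.012,-0.001,0,0,0,0,0.15,0,0,0,0.15,0,0,0,0.107,0,0,0,0]' 0.6
python3 - <<'E'
from h import *
np.set_printoptions(precision=4,suppress=True)
o=status.get_obs();print(np.round(o['tcp_pos'],4),np.round(o['tool_rot'],4).tolist(),o['joints'])
m,im=snap('wrist','w7.png')
m,im=snap('top','t7.png')
for r in models.silhouettes('driver','top')[:1]:
    ys,xs=np.nonzero(r['region']); i=np.argsort(xs)[-40:]; print(r['score'],xs.max(),atz(m,np.c_[xs,ys][i[::8]],.2),atz(m,np.c_[xs,ys][i[::8]],.05))
E
```

```text
t: 16.18
tcp_pos: [0.5393, 0.2532, 0.2242]
tool_rot: [[-0.022, 0.333, 0.943], [-0.01, 0.943, -0.334], [-1.0, -0.017, -0.018]]
ft_force: [-0.4, -0.2, -0.6]
gripper_width: 0.0554
[0.5393 0.2532 0.2242] [[-0.0223, 0.3334, 0.9425], [-0.0101, 0.9426, -0.3336], [-0.9997, -0.0169, -0.0177]] [17.8701 28.0624 74.4201 -0.1599 78.9112 37.3867]
0.58 127 [[0.5031 0.393  0.2   ]
 [0.5061 0.3834 0.2   ]
 [0.5029 0.3769 0.2   ]
 [0.5122 0.3738 0.2   ]
 [0.5027 0.3673 0.2   ]] [[0.5071 0.4477 0.05  ]
 [0.5104 0.437  0.05  ]
 [0.5068 0.4298 0.05  ]
 [0.5171 0.4263 0.05  ]
 [0.5066 0.4191 0.05  ]]
```

View pics/w7.png

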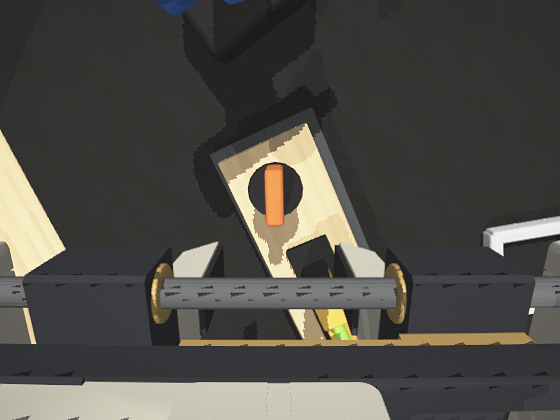

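View pics/t7.png

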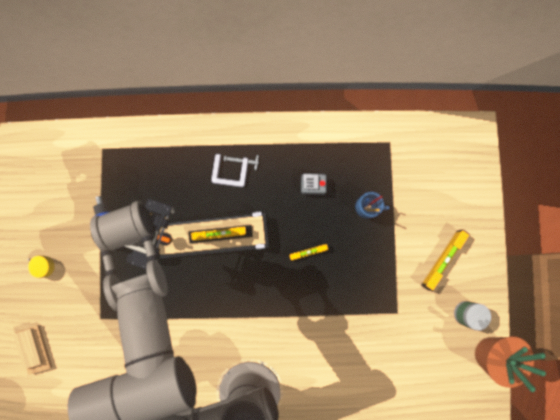

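Run:
```python
from h import *
np.set_printoptions(precision=4,suppress=True)
m=camera_model('top')
im=cv2.imread('pics/top0.png'); cv2.imwrite('pics/drv.png',cv2.resize(im[185:265,80:190],None,fx=7,fy=7,interpolation=cv2.INTER_CUBIC))
im=cv2.imread('pics/scene0.png'); cv2.imwrite('pics/drvs.png',cv2.resize(im[150:250,380:510],None,fx=6,fy=6,interpolation=cv2.INTER_CUBIC))
p=proj(m,[[.537,.2625,.137]]);print(p)
```

```text
[[163.0418 238.3073]]
```

View pics/drv.png

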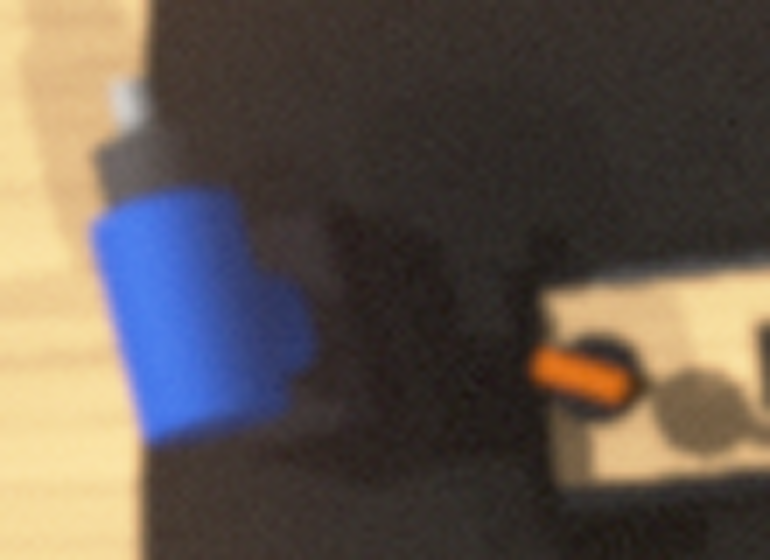

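View pics/drvs.png

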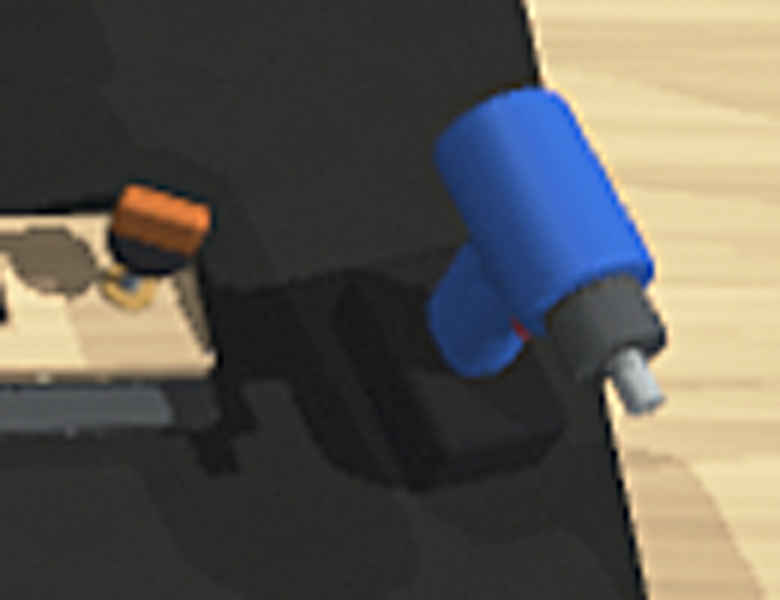

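Run:
```python
from h import *
np.set_printoptions(precision=4,suppress=True)
m=camera_model('wrist')
im=cv2.imread('pics/w7.png'); hsv=cv2.cvtColor(im,cv2.COLOR_BGR2HSV)
k=cv2.inRange(hsv,(5,150,200),(16,255,255)); k[240:]=0; k[:,:220]=0;k[:,330:]=0
ys,xs=np.nonzero(k); r=cv2.minAreaRect(np.c_[xs,ys].astype(np.float32)); c=cv2.boxPoints(r); b=atz(m,c,.137); print(len(xs),c,b)
L=[b[1]-b[0],b[2]-b[1]]; print([np.linalg.norm(l) for l in L],[np.degrees(np.arctan2(l[1],l[0])) for l in L],b.mean(0))
o=status.get_obs();R=np.array(o['tool_rot']);d=b.mean(0)-o['tcp_pos'];print(d@R)
```

```text
1017 [[265. 165.]
 [282. 165.]
 [282. 225.]
 [265. 225.]] [[0.5397 0.2909 0.137 ]
 [0.5512 0.2869 0.137 ]
 [0.5362 0.244  0.137 ]
 [0.5241 0.2482 0.137 ]]
[np.float64(0.012206046475871203), np.float64(0.045424948876984304)] [np.float64(-19.279821157855118), np.float64(-109.25284347038563)] [0.5378 0.2675 0.137 ]
[ 0.0871  0.014  -0.0044]
```

```bash
python3 -m crank '[0.01,0.005,-0.0025,0,0.02,0.0045,-0.0025,0,0.02,0,0,0,0.015,0,0,0,0.008,0,0,0,0,0,0,0]' 0.5
python3 - <<'E'
from h import *
np.set_printoptions(precision=4,suppress=True)
o=status.get_obs();print(np.round(o['tcp_pos'],4),np.round(o['tool_rot'],4).tolist())
R=np.array(o['tool_rot']);d=np.array([.537,.2635,.114])-o['tcp_pos'];print(d@R)
m,im=snap('wrist','w8.png')
E
```

```text
t: 17.08
tcp_pos: [0.5353, 0.2647, 0.1466]
tool_rot: [[-0.023, 0.328, 0.944], [-0.01, 0.945, -0.328], [-1.0, -0.017, -0.019]]
ft_force: [-0.6, -0.8, 0.0]
gripper_width: 0.0461
[0.5353 0.2647 0.1466] [[-0.0232, 0.3277, 0.9445], [-0.0099, 0.9446, -0.328], [-0.9997, -0.017, -0.0187]]
[ 0.0326 -0.      0.0026]
```

View pics/w8.png

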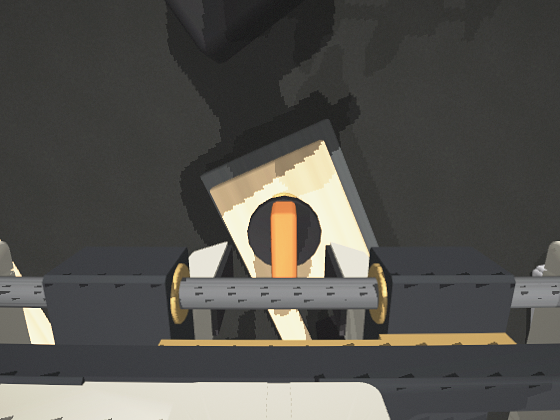

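```bash
python3 -m crank '[0.01,0,0.001,0,0.01,0,0.001,0,0.008,0,0,0,0.004,0,0,0,0,0,0,0]'; python3 -m crank '[0,0,0,0,0,0,0,0,0,0,0,0,0,0,0,0]' 0.05 50;  python3 - <<'E'
from h import *
np.set_printoptions(precision=4,suppress=True)
o=status.get_obs();print(np.round(o['tcp_pos'],4),np.round(o['tool_rot'],4).tolist(),o['joints'])
m,im=snap('wrist','w9.png')
E
```

```text
t: 17.75
tcp_pos: [0.5375, 0.2638, 0.1139]
tool_rot: [[-0.02, 0.328, 0.944], [-0.009, 0.945, -0.328], [-1.0, -0.015, -0.016]]
ft_force: [0.0, 0.2, 0.3]
gripper_width: 0.046
t: 18.25
tcp_pos: [0.5378, 0.2641, 0.1147]
tool_rot: [[-0.019, 0.328, 0.945], [-0.008, 0.945, -0.328], [-1.0, -0.014, -0.015]]
ft_force: [-0.9, 0.8, -1.4]
gripper_width: 0.0135
[0.5378 0.2641 0.1147] [[-0.0193, 0.3277, 0.9446], [-0.0085, 0.9447, -0.3279], [-0.9998, -0.0143, -0.0155]] [18.881  33.8276 82.6151 -0.1113 64.7629 38.0674]
```

View pics/w9.png

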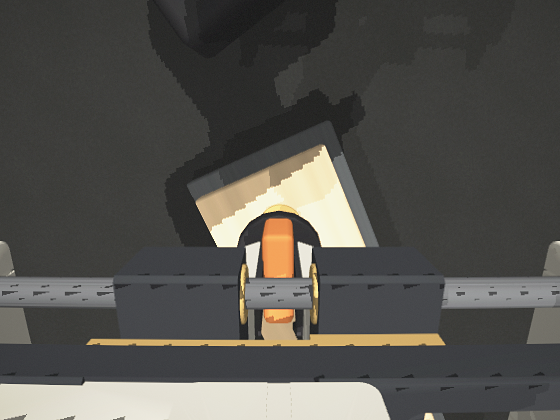

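Run:
```python
from h import *
a=cv2.imread('pics/t7.png')[222:244,182:260]; a=cv2.resize(a,None,fx=10,fy=10,interpolation=cv2.INTER_CUBIC)
b=cv2.imread('pics/w6.png')[240:345,230:320]; b=cv2.resize(b,None,fx=4,fy=4,interpolation=cv2.INTER_CUBIC)
m,im=snap('scene','s9.png'); c=cv2.resize(im[170:220,300:400,::-1],None,fx=7.8,fy=7.8,interpolation=cv2.INTER_CUBIC)
print(a.shape,b.shape,c.shape)
cv2.imwrite('pics/z1.png',a);cv2.imwrite('pics/z2.png',b);cv2.imwrite('pics/z3.png',c)
```

```text
(220, 780, 3) (420, 360, 3) (390, 780, 3)
```

View pics/z1.png

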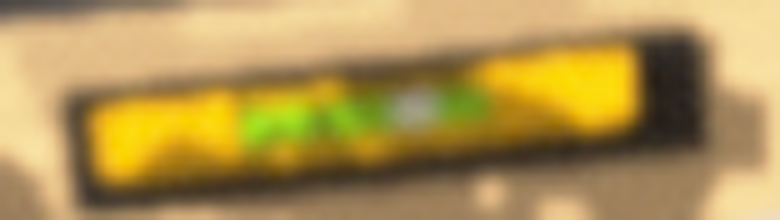

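View pics/z2.png

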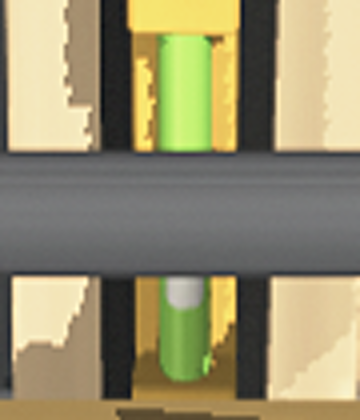

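View pics/z3.png

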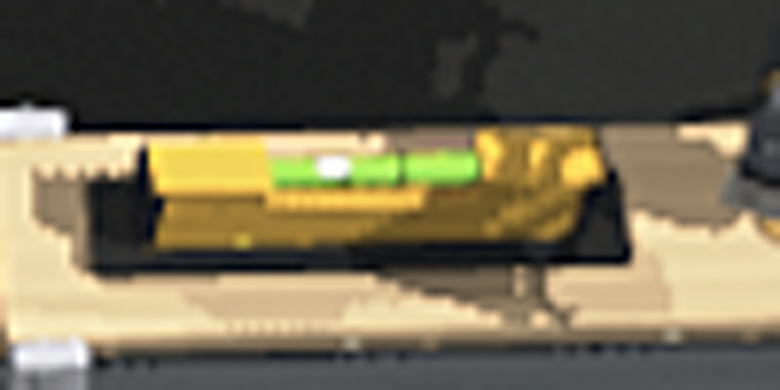

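The bubble reads about 17 mm towards the hinge (scene 17.8 mm, top 16 mm), which calls for about 1.4 rad clockwise. I'm turning gradually.

```bash
python3 -m crank '[0,0,0,0.1,0,0,0,0.1,0,0,0,0.1,0,0,0,0.1]';python3 - <<'E'
from h import *
o=status.get_obs();print(o['tcp_pos'],o['joints'],o['wrist_torque'])
E
```

```text
t: 18.85
tcp_pos: [0.5377, 0.2641, 0.1147]
tool_rot: [[-0.019, 0.677, 0.736], [-0.009, 0.736, -0.677], [-1.0, -0.02, -0.007]]
ft_force: [-0.6, 0.1, -0.9]
gripper_width: 0.014
[0.53769023 0.26414522 0.11472345] [18.92344715 33.81828081 82.6329411  -0.18055879 64.73538113 61.59586302] [ 0.05440179 -0.13162295  0.33070269]
```

```bash
python3 -m crank '[0,0,0,0.12,0,0,0,0.12,0,0,0,0.12,0,0,0,0.12,0,0,0,0.12,0,0,0,0.12,0,0,0,0.12,0,0,0,0.12]';python3 - <<'E'
from h import *
o=status.get_obs();print(o['tcp_pos'],o['joints'],o['wrist_torque'])
m,im=snap('scene','s10.png')
E
python3 -m crank '[0,0,0,0,0,0,0,0,0,0,0,0,0,0,0,0,0,0,0,0,0,0,0,0]';python3 - <<'E'
from h import *
o=status.get_obs();print(o['tcp_pos'],o['joints'],o['wrist_torque'])
m,im=snap('scene','s11.png'); c=cv2.resize(im[170:220,300:400,::-1],None,fx=7.8,fy=7.8,interpolation=cv2.INTER_CUBIC)
cv2.imwrite('pics/z4.png',c)
m,im=snap('top','t11.png'); c=cv2.resize(im[215:245,175:260,::-1],None,fx=9,fy=9,interpolation=cv2.INTER_CUBIC)
cv2.imwrite('pics/z5.png',c)
E
```

```text
t: 19.85
tcp_pos: [0.5377, 0.2643, 0.1148]
tool_rot: [[-0.018, 0.987, -0.16], [-0.01, -0.16, -0.987], [-1.0, -0.016, 0.013]]
ft_force: [-1.2, -0.9, -0.1]
gripper_width: 0.014
[0.53770954 0.26426492 0.11475843] [ 18.95894051  33.79907784  82.66194357  -0.23270882  64.67506431
 118.2562784 ] [ 0.32505845 -0.06889587  0.31927705]
t: 20.65
tcp_pos: [0.5377, 0.2643, 0.1148]
tool_rot: [[-0.018, 0.987, -0.16], [-0.009, -0.16, -0.987], [-1.0, -0.016, 0.012]]
ft_force: [-0.9, -0.7, -0.1]
gripper_width: 0.0137
[0.53769044 0.26426845 0.11476188] [ 18.942745    33.79406361  82.67061168  -0.19733471  64.66918628
 118.22150917] [ 0.30805642 -0.0316095  -0.06852335]
```

View pics/z4.png

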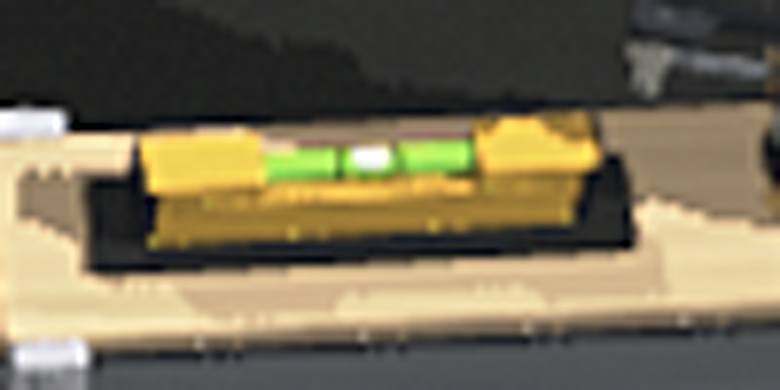

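View pics/z5.png

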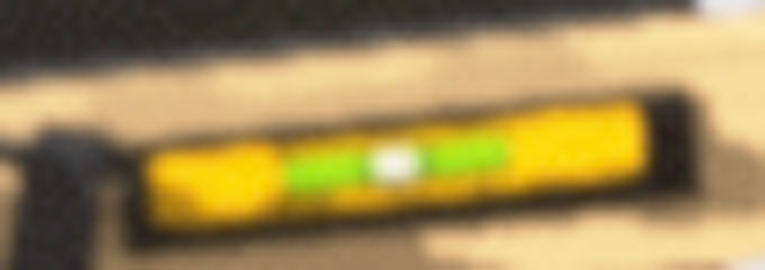

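The scene picture shows the bubble at column 372, between lines at 340 and 401, so it is centred. I'm releasing the handle and lifting.

```bash
python3 -m crank '[0,0,0,0,0,0,0,0,0,0,0,0]' 0.45; python3 -m crank '[-0.01,0,0,0,-0.02,0,0,0,-0.03,0,0,0,-0.02,0,0,0,-0.01,0,0,0,0,-0.015,0.02,0,0,-0.015,0.03,0,0,-0.015,0.03,0]'; python3 -m crank '[0,-0.015,0.03,0,0,-0.015,0.03,0,0,-0.005,0.02,-0.1,0,0,0,-0.1,0,0,0,-0.06,0,0,0,0]' 1
python3 - <<'E'
from h import *
np.set_printoptions(precision=4,suppress=True)
o=status.get_obs();print(o['tcp_pos'],o['tool_rot'],o['joints'])
m,im=snap('wrist','w12.png')
for r in models.spot_point('vial','wrist')[:2]: print(r['score'],w(m,r['position']))
E
```

```text
t: 21.12
tcp_pos: [0.538, 0.2642, 0.1148]
tool_rot: [[-0.017, 0.987, -0.159], [-0.01, -0.159, -0.987], [-1.0, -0.015, 0.012]]
ft_force: [-0.6, 0.3, -0.1]
gripper_width: 0.0385
t: 22.12
tcp_pos: [0.482, 0.193, 0.2117]
tool_rot: [[-0.015, 0.988, -0.157], [-0.009, -0.157, -0.988], [-1.0, -0.013, 0.011]]
ft_force: [-0.5, -0.6, 0.7]
gripper_width: 0.0413
t: 22.88
tcp_pos: [0.4311, 0.1153, 0.2139]
tool_rot: [[-0.015, 0.994, 0.108], [-0.01, 0.108, -0.994], [-1.0, -0.016, 0.008]]
ft_force: [0.3, -0.1, 0.1]
gripper_width: 0.0911
[0.4311 0.1153 0.2139] [[-0.0153  0.9941  0.1077]
 [-0.0097  0.1075 -0.9942]
 [-0.9998 -0.0163  0.008 ]] [ 5.4548 12.6093 99.3378 -0.5049 68.979  89.4632]
0.86 [0.5534 0.0798 0.1197]
```

View pics/w12.png

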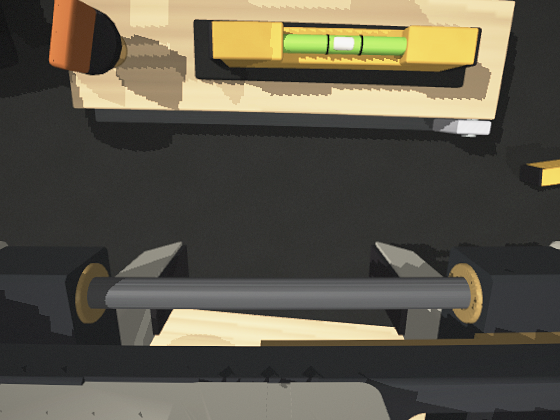

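Run:
```python
from h import *
np.set_printoptions(precision=4,suppress=True)
im=cv2.imread('pics/w12.png'); cv2.imwrite('pics/z6.png',cv2.resize(im[0:100,180:500],None,fx=2.5,fy=2.5,interpolation=cv2.INTER_CUBIC))
m=camera_model('wrist'); z=.118
p=atz(m,[[212,40],[283,42],[405,46],[478,47],[344,43]],z); print(p, np.linalg.norm(p[0]-p[3]),np.linalg.norm(p[1]-p[2]))
```

```text
[[ 0.5444  0.1723  0.118 ]
 [ 0.5482  0.1243  0.118 ]
 [ 0.5552  0.0409  0.118 ]
 [ 0.5608 -0.0099  0.118 ]
 [ 0.5522  0.0829  0.118 ]] 0.18290859630218465 0.08366349173062991
```

View pics/z6.png

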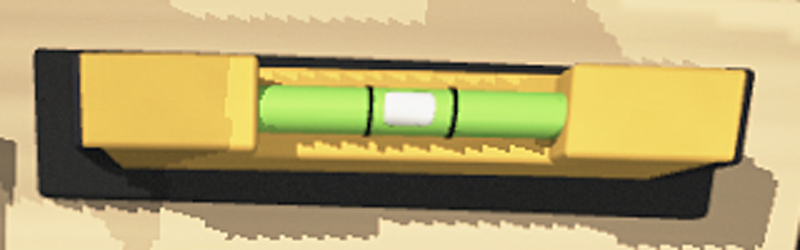

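Here the bubble is at column 344, between lines at 328 and 361, so it is centred. I'm moving over the level's middle with the jaws open along its length.

```bash
python3 -m crank '[0,0.02,0.008,0,0,0.03,0.012,0,0,0.03,0.012,0,0,0.022,0.009,0.01,0,0.013,0.005,0.01,0.02,0,0,0,0.01,0,0,0,0,0,0,0]' 1;python3 - <<'E'
from h import *
np.set_printoptions(precision=4,suppress=True)
o=status.get_obs();print(o['tcp_pos'],o['tool_rot'],o['joints'])
R=np.array(o['tool_rot']);print((np.array([.5522,.082,.13])-o['tcp_pos'])@R)
snap('wrist','w13.png')
E
```

```text
t: 23.98
tcp_pos: [0.5536, 0.0814, 0.1806]
tool_rot: [[-0.016, 0.997, 0.08], [-0.01, 0.08, -0.997], [-1.0, -0.017, 0.008]]
ft_force: [-0.5, 0.0, 0.2]
gripper_width: 0.092
[0.5536 0.0814 0.1806] [[-0.0165  0.9966  0.0805]
 [-0.0096  0.0803 -0.9967]
 [-0.9998 -0.0172  0.0082]] [ 0.8185 26.0281 84.9154 -0.5679 70.0085 86.4063]
[ 0.0506 -0.0005 -0.0012]
```

View pics/w13.png

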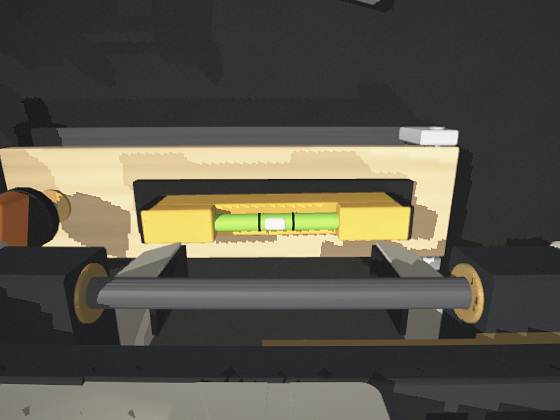

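Jaw tilt along the level is 0.008 rad, which would shift the bubble about 3 mm once pressed. I'll try small moves in the air to reduce it.

```bash
q(){ python3 - <<'E'
from h import *
np.set_printoptions(precision=4,suppress=True)
o=status.get_obs();print(o['tcp_pos'],np.array(o['tool_rot'])[2],o['joints'][3:])
E
}
python3 -m crank '[0,0,0.05,0,0,0,0,0]'>/dev/null; q; python3 -m crank '[0,0,-0.05,0,0,0,0,0]'>/dev/null;q;  python3 -m crank '[0,0,0,0.15,0,0,0,0]'>/dev/null; q; python3 -m crank '[0,0,0,-0.15,0,0,0,0]'>/dev/null;q
```

```text
[0.5587 0.0311 0.1831] [-0.9999 -0.0136  0.0087] [-0.6511 69.9952 81.2213]
[0.555  0.0823 0.1842] [-0.9999 -0.011   0.008 ] [-0.5308 70.114  86.5224]
[0.5552 0.0832 0.1854] [-0.9999 -0.0078  0.0096] [-0.5431 70.1509 95.2491]
[0.5554 0.083  0.1861] [-0.9999 -0.0082  0.0086] [-0.5553 70.1727 86.1819]
```

```bash
q(){ python3 - <<'E'
from h import *
np.set_printoptions(precision=4,suppress=True)
o=status.get_obs();print(o['tcp_pos'],np.array(o['tool_rot'])[2],o['joints'][3:])
E
}
python3 -m crank '[0,0,-0.05,0,0,0,0,0]'>/dev/null; q; python3 -m crank '[0,0,0.012,0,0,0,0.012,0,0,0,0.012,0,0,0,0.012,0,0,0,0,0]'>/dev/null;q
```

```text
[0.5514 0.1331 0.186 ] [-0.9999 -0.0072  0.0086] [-0.514  70.5277 91.5514]
[0.556  0.0782 0.1867] [-0.9999 -0.007   0.01  ] [-0.6357 70.1545 86.3236]
```

```bash
q(){ python3 - <<'E'
from h import *
np.set_printoptions(precision=4,suppress=True)
o=status.get_obs();print(o['tcp_pos'],np.array(o['tool_rot'])[2],o['joints'][3:])
E
}
python3 -m crank '[0,0,-0.014,0,0,0,-0.014,0,0,0,-0.014,0,0,0,-0.014,0,0,0,0,0]'>/dev/null; q; python3 -m crank '[0,0,0.051,0,0,0,0,0]'>/dev/null;q
```

```text
[0.5509 0.1402 0.186 ] [-0.9999 -0.0071  0.009 ] [-0.5293 70.6127 92.4516]
[0.5551 0.0891 0.1864] [-0.9999 -0.0069  0.0095] [-0.6013 70.1664 87.1193]
```

```bash
q(){ python3 - <<'E'
from h import *
np.set_printoptions(precision=4,suppress=True)
o=status.get_obs();print(o['t'],o['tcp_pos'],np.array(o['tool_rot'])[:,0],np.array(o['tool_rot'])[2],o['joints'])
E
}
python3 -m crank '[-0.02,-0.01,0.03,0,-0.01,-0.01,0.045,0,0,-0.015,0.05,0,0,-0.015,0.05,0,0,-0.015,0.05,0,0,-0.015,0.05,0,0,-0.015,0.05,0,0,0,0,0]'>/dev/null; q
```

```text
27.775 [ 0.487  -0.2491  0.2213] [-0.0035 -0.01   -0.9999] [-0.9999 -0.0044  0.0097] [-34.7773  22.1047  84.4187  -0.6143  73.3163  50.5401]
```

```bash
q(){ python3 - <<'E'
from h import *
np.set_printoptions(precision=4,suppress=True)
o=status.get_obs();print(o['t'],o['tcp_pos'],np.array(o['tool_rot'])[:,0],np.array(o['tool_rot'])[2],o['joints'])
E
}
python3 -m crank '[0,0.005,-0.02,0,0,0.01,-0.045,0,0,0.01,-0.05,0,0,0.01,-0.05,0]'>/dev/null; q;python3 -m crank '[0,0.012,-0.05,0,0,0.012,-0.05,0,0,0.01,-0.04,0,0,0,-0.01,0,0,0,0,0]'>/dev/null; q
```

```text
28.275 [ 0.5084 -0.0713  0.2193] [-0.0035 -0.0073 -1.    ] [-1.     -0.0041  0.0069] [-16.2543  18.8193  89.698   -0.4796  71.5581  69.1173]
28.9 [0.5243 0.103  0.219 ] [-0.0039 -0.0043 -1.    ] [-1.     -0.0043  0.0039] [ 3.0299 21.088  86.3533 -0.2446 72.7931 87.2537]
```

Tilt along the level is now 0.004 rad. I'm positioning over the level and descending.

```bash
python3 -m crank '[0.01,0.009,0.008,0,0.015,0.009,0.008,0,0.015,0.008,0.007,0,0.015,0,0,0,0.01,0,0,0,0,0,0,0]'
python3 - <<'E'
from h import *
np.set_printoptions(precision=4,suppress=True)
o=status.get_obs();print(o['tcp_pos'],o['tool_rot'],o['joints'])
R=np.array(o['tool_rot']);print((np.array([.5522,.082,.13])-o['tcp_pos'])@R)
snap('wrist','w14.png')
E
```

```text
t: 29.65
tcp_pos: [0.5543, 0.0754, 0.147]
tool_rot: [[-0.008, 0.995, 0.095], [-0.005, 0.095, -0.995], [-1.0, -0.008, 0.005]]
ft_force: [0.2, 0.3, -0.6]
gripper_width: 0.0916
[0.5543 0.0754 0.147 ] [[-0.0077  0.9955  0.0947]
 [-0.0053  0.0946 -0.9955]
 [-1.     -0.0082  0.0046]] [ 0.075  27.6335 88.0177 -0.3379 64.7928 84.7878]
[ 0.017  -0.0013 -0.0068]
```

View pics/w14.png

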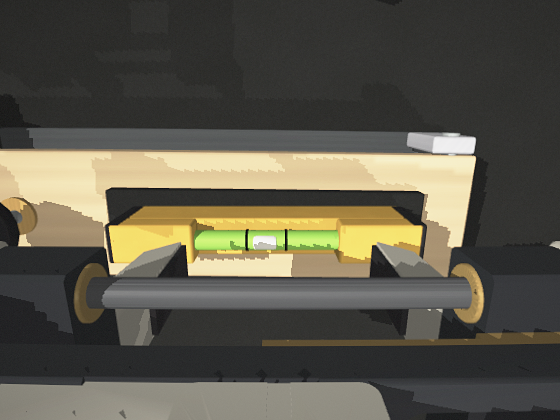

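```bash
python3 -m crank '[0,-0.0007,-0.0035,0,0.006,-0.0007,-0.0035,0,0.006,0,0,0,0.004,0,0,0,0,0,0,0]'
python3 - <<'E'
from h import *
np.set_printoptions(precision=4,suppress=True)
o=status.get_obs();print(o['tcp_pos'],o['tool_rot'][2])
R=np.array(o['tool_rot']);print((np.array([.5522,.082,.12])-o['tcp_pos'])@R)
snap('wrist','w15.png')
m,im=snap('scene','s15.png'); cv2.imwrite('pics/s15c.png',cv2.resize(im[140:250,280:430,::-1],None,fx=5,fy=5,interpolation=cv2.INTER_CUBIC))
E
```

```text
t: 30.32
tcp_pos: [0.5529, 0.0832, 0.1319]
tool_rot: [[-0.004, 0.995, 0.096], [-0.005, 0.096, -0.995], [-1.0, -0.004, 0.005]]
ft_force: [0.3, 0.2, 0.6]
gripper_width: 0.0918
[0.5529 0.0832 0.1319] [-1.     -0.0044  0.0049]
[ 0.0119 -0.0007  0.001 ]
```

View pics/w15.png

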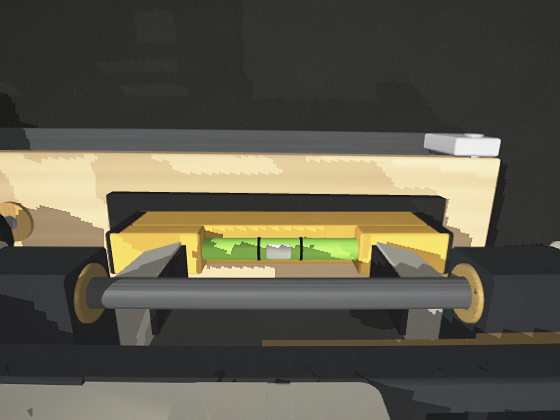

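View pics/s15c.png

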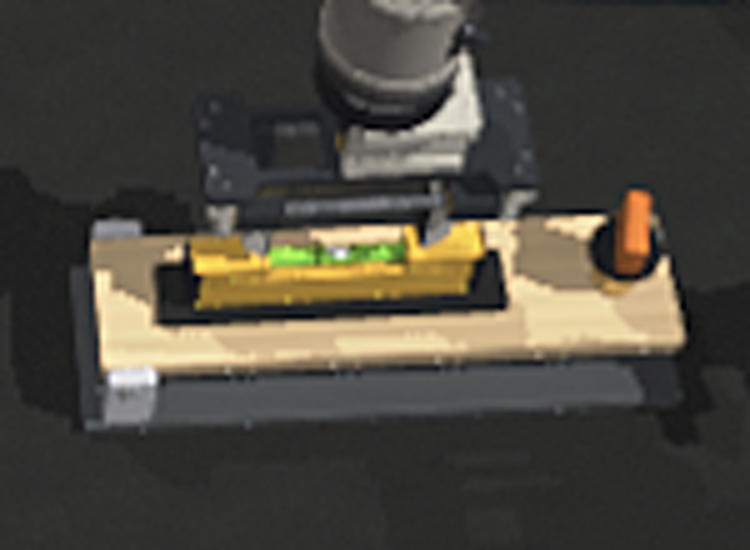

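```bash
python3 -m crank '[0.005,0,0,0,0.003,0,0.001,0,0.001,0,0,0,0,0,0,0]'; python3 -m crank '[0.0015,0,0,0,0,0,0,0]'; python3 -m crank '[0.0015,0,0,0,0,0,0,0]'
```

```text
t: 30.92
tcp_pos: [0.5534, 0.0818, 0.1228]
tool_rot: [[-0.003, 0.995, 0.095], [-0.005, 0.095, -0.995], [-1.0, -0.003, 0.005]]
ft_force: [-0.1, 0.1, 0.1]
gripper_width: 0.0917
t: 31.18
tcp_pos: [0.5536, 0.0819, 0.1219]
tool_rot: [[-0.002, 0.995, 0.095], [-0.005, 0.095, -0.995], [-1.0, -0.003, 0.005]]
ft_force: [-0.8, -0.8, 3.1]
gripper_width: 0.0917
t: 31.42
tcp_pos: [0.5537, 0.0819, 0.1214]
tool_rot: [[-0.001, 0.995, 0.095], [-0.005, 0.095, -0.995], [-1.0, -0.002, 0.005]]
ft_force: [-1.5, -0.4, 4.8]
gripper_width: 0.0916
```

```bash
python3 -m crank '[0.0015,0,0,0,0.001,0,0,0]'; python3 -m crank '[0.001,0,0,0]'
python3 - <<'E'
from h import *
o=status.get_obs();print(o['t'],o['tcp_pos'],o['ft_force'],o['wrist_torque'],o['tool_rot'][2])
snap('wrist','w16.png')
E
```

```text
t: 31.68
tcp_pos: [0.5539, 0.082, 0.1203]
tool_rot: [[0.0, 0.995, 0.096], [-0.005, 0.096, -0.995], [-1.0, -0.0, 0.005]]
ft_force: [-2.4, -1.0, 8.8]
gripper_width: 0.0919
t: 31.8
tcp_pos: [0.554, 0.082, 0.1203]
tool_rot: [[0.001, 0.995, 0.096], [-0.005, 0.096, -0.995], [-1.0, 0.001, 0.005]]
ft_force: [-2.8, -0.4, 9.0]
gripper_width: 0.0914
31.8 [0.55398953 0.0819634  0.12025684] [-2.76564814 -0.39527905  9.04728605] [0.33137011 0.63850516 0.20802964] [-9.99987584e-01  6.17270418e-04  4.94473434e-03]
```

View pics/w16.png

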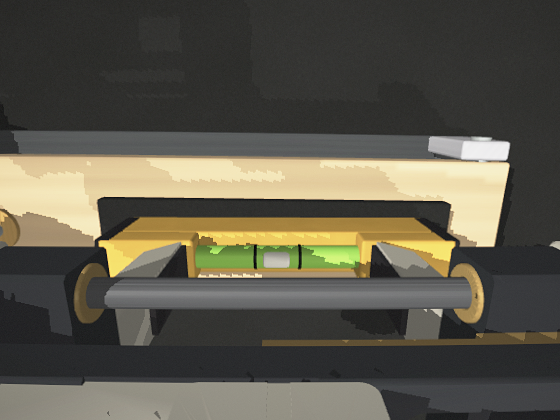

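```bash
python3 -m crank '[0.0006,-0.0004,0,0,0.0004,-0.0004,0,0,0.0004,-0.0003,0,0,0.0004,-0.0003,0,0]'; python3 -m crank '[0.0004,-0.0003,0,0,0.0004,-0.0003,0,0,0.0004,-0.0003,0,0,0.0004,-0.0003,0,0]'
```

```text
t: 32.35
tcp_pos: [0.5535, 0.0819, 0.1213]
tool_rot: [[0.005, 0.995, 0.096], [-0.005, 0.096, -0.995], [-1.0, 0.005, 0.005]]
ft_force: [-1.1, -0.1, 5.1]
gripper_width: 0.0918
t: 32.85
tcp_pos: [0.5535, 0.0819, 0.1211]
tool_rot: [[0.009, 0.995, 0.096], [-0.004, 0.096, -0.995], [-1.0, 0.009, 0.005]]
ft_force: [-0.3, -0.3, 5.9]
gripper_width: 0.0915
```

```bash
python3 -m crank '[0.001,-0.0003,0,0,0.001,-0.0003,0,0,0.001,-0.0003,0,0]'
python3 - <<'E'
from h import *
np.set_printoptions(precision=4,suppress=True)
for i in range(24):
    get_image('scene'); o=status.get_obs()
    if i%3==0: print(o['t'],o['tcp_pos'],o['ft_force'],o['tool_rot'][2])
snap('wrist','w17.png')
m,im=snap('scene','s17.png'); cv2.imwrite('pics/s17c.png',cv2.resize(im[170:220,300:400,::-1],None,fx=7.8,fy=7.8,interpolation=cv2.INTER_CUBIC))
E
```

```text
t: 33.22
tcp_pos: [0.5536, 0.0819, 0.12]
tool_rot: [[0.012, 0.995, 0.096], [-0.004, 0.096, -0.995], [-1.0, 0.012, 0.005]]
ft_force: [-2.5, -0.6, 10.9]
gripper_width: 0.0922
33.275 [0.5536 0.0819 0.12  ] [-1.341  -1.1225 10.5814] [-0.9999  0.012   0.0049]
33.425 [0.5536 0.0819 0.12  ] [-2.0928 -0.4102 10.0141] [-0.9999  0.0119  0.0049]
33.575 [0.5536 0.0819 0.12  ] [-2.3927 -0.0527  9.5678] [-0.9999  0.012   0.0049]
33.725 [0.5535 0.0819 0.12  ] [-2.5974 -1.0658  9.6684] [-0.9999  0.0119  0.0049]
33.875 [0.5536 0.0819 0.12  ] [-2.4134 -1.1138 10.0895] [-0.9999  0.012   0.0049]
34.025 [0.5536 0.0819 0.12  ] [-2.462  -1.4001  9.5499] [-0.9999  0.012   0.0049]
34.175 [0.5536 0.0819 0.12  ] [-2.6586 -0.4748  8.9042] [-0.9999  0.012   0.0049]
34.325 [0.5536 0.0819 0.12  ] [-2.5958 -0.1733 10.1369] [-0.9999  0.0119  0.0049]
```

View pics/w17.png

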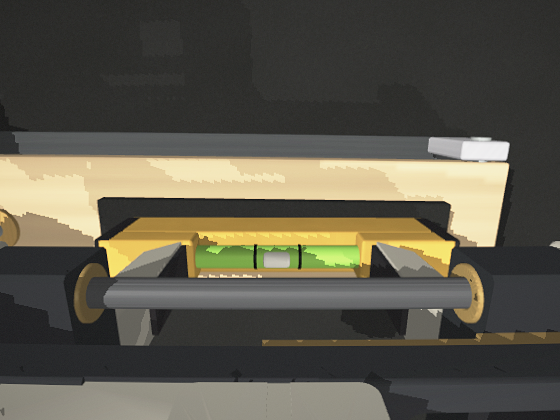

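View pics/s17c.png

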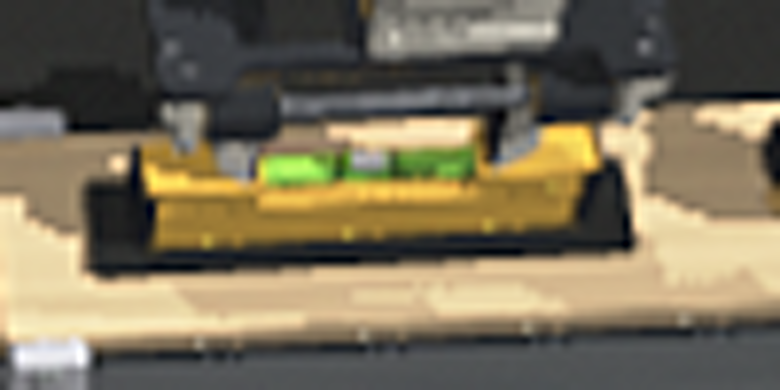

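The push holds steady at about 9.8 N. In the wrist picture the bubble spans columns 264–290, between lines at 255 and 300, so it is centred. I'm handing in.

Run:
```python
from h import *
o=status.get_obs();print(o['t'],o['ft_force'],o['tool_rot'][2])
print(close_job())
```

```text
34.525 [-1.74724239  0.35611031  9.80176064] [-0.99991734  0.01188594  0.00490236]
the job is handed in; nothing more can be done
None
```

I handed the job in at 34.5 s with the level pressed to the shelf at about 10 N and the bubble between its lines; no verdict comes back.

- **Placing:** I gripped the middle-sized yellow level at 12–15 N and lowered it onto the strip until the foam carried about 5 N. Then I let go; it stayed upright along the strip.
- **Levelling:** The bubble started about 17 mm towards the hinge. I turned the foot about 1.4 rad clockwise, and two cameras then showed the bubble centred.
- **Pressing:** I pressed with the open fingertips on the two end blocks, one on each side of the vial. The push held between 8.9 and 10.6 N for over a second and read 9.8 N at hand-in.

The last wrist picture shows the bubble centred: it spans columns 264–290, with the lines at 255 and 300.

**Remaining flaws:**
- A sideways force of about 2–2.5 N remained on the tool while pressing, and the tool leans about 0.7° across the level and 0.3° along it.
- An earlier lean of 0.5° along the level would have pushed the bubble off-centre. I reduced it with moves in the air before pressing, which took about 5 s.
- I saw no contact with the mug, driver, clamp or dispenser, but I did not re-measure their positions at the end.

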